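# Hold open the pressure arm of a tubing pump

## Robot

A 7-joint arm with a two-finger parallel gripper is mounted at the origin on the work surface. World frame = base frame: x ahead of the robot, y to its left, z up, the work surface at z = 0. Lengths are in m, angles in degrees, forces in N, time in s.
With the tool pointing down it reaches from about 0.425 to 0.875 m from the base axis. Payload 4.7 kg.
Tool frame: the origin (TCP) lies on the centre line of the jaws, within the pads' length; the fingertips stand 14 mm ahead of it and the grasp point (between the pads) lies 5 mm behind it; z points along the fingers, y is the line along which they close (so a half turn about z gives the same grasp; the last joint's range is limited). The gripper opens to 87 mm and grips with 3 to 60 N. Pads are 19 mm wide; open, the fingers measure 117 mm over their backs; the gripper's body (75 mm by 190 mm) begins 51 mm behind the grasp point.
Start: joints at [-63.02, 18.392, -4.016, 83.108, 1.295, 78.541, -3.26], TCP at [0.287, 0.583, 0.212] pointing down, gripper open.
Joint ranges: [-163.93, 163.93], [-17.29, 119.83], [-79.2, 71.16], [3.27, 140.29], [-89.18, 269.18], [5.43, 117.66], [-154.24, 154.24]. Speed limits (degrees/s): [147.25, 147.25, 180, 180, 180, 180, 180].

## Interface

Orientations are given as [roll, pitch, yaw] about the fixed x, y, z axes, in that order (R = Rz(yaw) Ry(pitch) Rx(roll)).
In Python, from cell import env gives the robot as it stands.
- The arm moves only by the tool jog_arm, never from a script. Its argument "motion" is a list that holds one entry, the list of rows, each a list of 7 numbers: the shift along the tool's x, y, z in units of 0.1 m (1.0 is 0.1 m), then the turn, a rotation vector about the tool's x, y, z in units of 180 degrees (1.0 is 180 degrees), then the closure, from 0 (fully open) to 1 (shut). A call has 1 to 5 rows; each row is the pose to reach, as a shift and turn from the pose commanded when the call began, along the tool's axes at that moment, turning the shorter way round; what a row does not reach only later rows make up. A row lasts 1/10 s, in which the tool goes at most 50 mm and 8.59 degrees, less where a joint would pass 70% of its speed; a pose out of reach is approached as far as the arm can. A call with a number of a shift or a turn outside -1 to 1 is refused whole. A call with a gripper value outside its range is refused whole. The fingers move at their own pace and stop on an object; "grip_force" is the grip in N (left out, the last holds). Time passes only in rows, so rows that repeat a pose let the fingers close. It gives the time, the measured TCP pose, the force, the opening and the grip force at its end, in the units of the state.
- env.get_obs(): the state, without advancing time (a new reading comes with each control period).
- env.read_camera(name): name is "scene" or "top" or "wrist"; returns (picture, depth): 384x512x3 uint8, red, green, blue; 384x512 float32, m along the optical axis (not along the pixel's ray), 0 where there is no reading.
- env.camera_info(name): a dict with "camera_matrix" (3x3 intrinsics, pixels), "origin" and "orientation" of the camera in the world; the wrist camera has in their place "mount" (4x4, takes a point from camera to tool coordinates, whose origin is the TCP and whose axes are the flange's). Camera axes: x right, y down, z forward; pixel columns grow to the right and rows downward; lengths in m; the calibration is good to about 2 mm. A picture is of the moment at which its call begins: read the wrist's pose just before it. camera_info takes no time and is no camera call.
- env.sign_off(): hands the job in; it is judged then, once.
The state is a dict: "time_s": time; "qpos": joint angles; "joint_velocities": joint speeds; "effort": joint torques, N m; "tool_pos": TCP position; "tool_rot": TCP orientation; "force": force on the tool from outside, world axes, zero at the start; "wrist_torque": the same for the moment, N m; "grip_width": finger opening in m; "grasp_force": force on a finger pad.
Only numpy, scipy, OpenCV 4.12 (cv2) and the standard library are available. Lean on these libraries where they do the work, as an engineer would, in place of code of your own. Each camera call takes 0.05 s, during which the arm holds its last target. There are 200 camera calls.

## Task

The tubing pump has to be made ready for a new tube: its guard closes down tight and has no handle, so lever it up with the blade of the spatula under the lip at its front edge, swing it right back until it stands open, and lay the spatula down flat on the bench (do not drop it). Then swing the spring-loaded pressure arm by its thumb post away from the rotor until it meets its stop and keep it there with the gripper: the program finishes while the fingers still hold the arm against its spring at the stop. Leave the bottle, the jar and the dish where they stand.

Things in the scene. Friction and masses are not known exactly. Their poses are not given: they have to be found in the camera images.
- pump: Light grey bench-top tubing pump, fixed, 160 deep (x) x 190 wide (y) x 95 mm high to its flat top deck; dark control panel in front. Origin: centre of its underside, on the bench. x points from its front (robot side) to its back, y to its left seen from the robot, z up; turned by up to 17 degrees. On the deck, under the guard: the rotor and, right of it, the pressure arm.
- rotor (a point): On the axis of the fixed four-roller rotor, at deck height: 15 mm behind and 22 mm left of the pump's centre. The rotor is 60 mm in diameter and 38 mm high.
- pry_groove (a point): Mouth of the pry groove in the middle of the deck's front edge, at the centre of its opening in the pump's front face, 90 mm above the bench. The groove is 60 wide (y), 14 deep (x) and 10 mm high, open to the front; the shut guard's lip is its roof.
- guard (a joint): Hinge of the guard, rad: 0 shut, grows as its front edge rises, 1.8 fully back. The guard is a clear plastic dome, 148 deep x 170 wide x 45 mm high, 3 mm walls, grey rim, hinged along the pump's top rear edge. The hinge is stiff: it stays at any angle and takes about 0.7 to 1.5 N at the lip to move. No handle, too wide to grasp. When it is fully back the deck is open from above.
- guard_lip (a point): On the guard: middle of the underside of its pry lip, a grey tongue 12 deep (x), 56 wide and 4 mm thick at the foot of the guard's front wall. The lip ends flush with the pump's front face, so this point is 6 mm behind that face; shut, it is 95 mm above the bench with 10 mm free height below. It moves with the guard, 154 mm from the hinge axis.
- guard_hinge (a point): Point on the guard's hinge axis (along the pump's y), at its middle: 80 mm behind the pump's centre, 100 mm above the bench.
- pressure_arm (a joint): Swing of the pressure arm, rad: 0 at rest beside the rotor, grows as its free end swings right (the pump's -y), 0.55 at its stop pin. A spring drives it back: at the thumb post 2.6 N to start, 5.5 N at the stop. It is an aluminium bar 14 mm wide, 10 to 22 mm above the deck, with a white shoe on the rotor side; at rest it reaches from its pivot straight to the pump's front.
- thumb_post (a point): On the pressure arm: on the axis of the upright round steel thumb post at its free end, 34 mm above the deck, 129 mm above the bench, 95 mm from the pivot axis. The post is 12 mm in diameter; its top is 10 mm higher than this point, and the bar's rounded end (14 mm) reaches up to 23 mm above the deck. 35 mm or more is free on its left and right once the guard is open.
- swing_pivot (a point): On the upright axis of the pressure arm's pivot: 55 mm behind and 30 mm right of the pump's centre, 111 mm above the bench.
- spatula: Spatula lying on the bench, 170 mm long: wooden handle 90 long x 20 wide x 18 mm high, a short ferrule, and a thin straight steel blade 14 wide x 2 mm thick. Origin: underside of the handle at its middle; x points along the tool to the blade, z up. The blade lies 9 mm above the underside; its end is 125 mm from the origin. About 45 to 80 g, balance point about 20 mm ahead of the origin.
- spatula_tip (a point): Middle of the end of the spatula's blade.
- sample_bottle: Milky plastic bottle with white cap, 68 mm diameter, 135 mm tall, standing; origin at the centre of its underside. Bystander.
- sample_jar: Low amber jar with white cap, 72 mm diameter, 85 mm tall, standing; origin at the centre of its underside. Bystander.
- dish: Clear shallow round dish, 90 mm diameter, 15 mm high; origin at the centre of its underside. Bystander.
Mind the look-alikes: they are no part of the job. Of the things that look like the spatula, the largest one is meant.

How it is judged:
By the outcome, as a careful person would: the job done as asked, in the order asked, and still so for the second after the job is handed in, while the arm keeps its last pose, push and grip.
It also fails if it takes over 56 s, if anything falls off the work surface, if the arm or the gripper's body presses on something with over 40 N, if the wrist force passes 120 N, or if a joint passes its speed limit or range.

## Working session

There is one attempt and no reset: what is moved stays moved. The work goes in short steps, Python scripts to look and compute and a tool call to move; the robot and the scene stay as the last step left them, time stands still between calls to the robot, and variables do not carry over. Pictures are saved under pics/ and viewed, at most 10 in all, crops included, and the job is handed in when it is done.

Besides the shell and the picture viewer there is one more tool, called after "Request:" as name([rows], argument=value, ...), one row to a line, values as JSON. jog_arm: Moves the arm, as the interface text tells. Shifts and turns lie within -1 to 1; 1 stands for 0.1 m of shift or 180 degrees of turn. Its arguments: {"type":"object","properties":{"motion":{"type":"array","items":{"type":"array","items":{"type":"array","items":{"type":"number"}}}},"grip_force":{"type":"number"}},"required":["motion"]}

```bash
mkdir -p pics; ls
python3 - <<'E'
from cell import env
import cv2,numpy as np
o=env.get_obs();print({k:np.round(v,3).tolist() for k,v in o.items()})
for n in ("scene","top"):
    p,d=env.read_camera(n);np.savez(f"{n}0.npz",p=p,d=d)
    cv2.imwrite(f"pics/{n}0.png",p[...,::-1]);i=env.camera_info(n);print(n,i)
print(env.camera_info("wrist"))
E
```

```text
pics
{'time_s': 0.0, 'qpos': [-63.021, 18.44, -4.015, 83.177, 1.295, 78.54, -3.258], 'joint_velocities': [-0.026, 0.068, 0.039, 0.207, 0.058, -0.023, -0.031], 'effort': [-0.0, -49.13, -0.404, -31.252, -0.064, 0.044, 0.0], 'tool_pos': [0.286, 0.583, 0.211], 'tool_rot': [-179.889, 0.005, 153.832], 'force': [0.615, -0.385, -0.577], 'wrist_torque': [0.005, -0.004, -0.023], 'grasp_force': 0.0, 'grip_width': 0.087}
scene {'camera_matrix': array([[429.81805466,   0.        , 250.84455961],
       [  0.        , 429.81805466, 197.2706484 ],
       [  0.        ,   0.        ,   1.        ]]), 'origin': array([ 1.34013079, -0.48654506,  0.72245306]), 'orientation': array([-123.29953433,   -1.28761937,   61.28824345])}
top {'camera_matrix': array([[416.7206385 ,   0.        , 255.82197072],
       [  0.        , 416.7206385 , 191.50345963],
       [  0.        ,   0.        ,   1.        ]]), 'origin': array([0.40021937, 0.01513667, 1.10206442]), 'orientation': array([-172.98238211,    0.1813123 ,  -91.30715896])}
{'camera_matrix': array([[265.43145739,   0.        , 256.74895682],
       [  0.        , 265.43145739, 192.76547566],
       [  0.        ,   0.        ,   1.        ]]), 'mount': array([[-6.84895712e-04, -9.62231843e-01, -2.72230437e-01,
         7.60400270e-02],
       [ 9.99999765e-01, -6.50888626e-04, -2.15221302e-04,
         1.30179029e-03],
       [ 2.99010952e-05, -2.72230520e-01,  9.62232063e-01,
        -1.72600184e-01],
       [ 0.00000000e+00,  0.00000000e+00,  0.00000000e+00,
         1.00000000e+00]])}
```

View pics/top0.png

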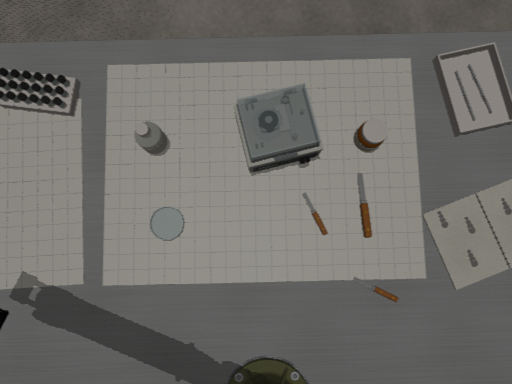

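View pics/scene0.png

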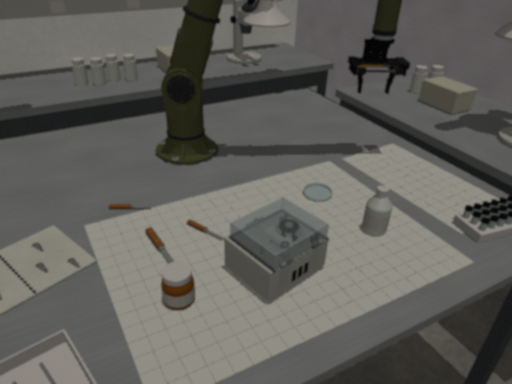

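The top view shows the pump around (280,130) with its front facing down, the large spatula at (365,205) with its blade pointing up, the jar at (371,134), the bottle at (150,137) and the dish at (167,223). Next I'll measure them from the depth data.

```bash
cat > h.py <<'E'
import numpy as np,cv2
from scipy.spatial.transform import Rotation as R
from cell import env
def cloud(name,p,d,tool=None):
    i=env.camera_info(name);K=i["camera_matrix"];v,u=np.mgrid[:384,:512]
    c=np.stack([(u-K[0,2])/K[0,0]*d,(v-K[1,2])/K[1,1]*d,d],-1)
    if name=="wrist":
        M=i["mount"];c=c@M[:3,:3].T+M[:3,3];pos,rot=tool
    else: pos,rot=i["origin"],i["orientation"]
    return c@R.from_euler("xyz",rot,degrees=True).as_matrix().T+pos
E
python3 - <<'E'
from h import *
z=np.load("top0.npz");p,d=z["p"],z["d"];c=cloud("top",p,d)
print("bench z",np.median(c[230:270,200:280,2]))
# spatula by colour: orange wood
hsv=cv2.cvtColor(p,cv2.COLOR_RGB2HSV)
m=((hsv[...,1]>140)&(hsv[...,2]>60)&(hsv[...,0]<20)).astype(np.uint8)
n,l,s,ce=cv2.connectedComponentsWithStats(m)
for k in range(1,n):
    if s[k,4]>15:
        q=c[l==k]; print("blob",s[k],q.mean(0).round(4),"zmax",np.percentile(q[:,2],90).round(4)); 
        a=np.linalg.svd(q[:,:2]-q[:,:2].mean(0),full_matrices=False)[2][0]; t=(q[:,:2]-q[:,:2].mean(0))@a
        print(a.round(3),np.degrees(np.arctan2(a[1],a[0])).round(1),t.min().round(4),t.max().round(4))
# heights
for n2,b in (("pump",(75,180,225,330)),("jar",(110,155,350,395)),("bottle",(115,160,130,172)),("dish",(200,245,145,190))):
    q=c[b[0]:b[1],b[2]:b[3]].reshape(-1,3);q=q[q[:,2]>(.006 if n2=="dish" else .03)]
    print(n2,q.min(0).round(3),q.max(0).round(3),np.histogram(q[:,2],bins=np.arange(0,.16,.01))[0])
    if n2=="pump":
        for lo,hi in((.088,.102),(.12,.15)):
            w=q[(q[:,2]>lo)&(q[:,2]<hi)]; print(lo,len(w),cv2.minAreaRect(w[:,:2].astype(np.float32)))
cv2.imwrite("pics/a.png",np.hstack([cv2.resize(p[70:185,220:400],None,fx=4,fy=4,interpolation=cv2.INTER_CUBIC)])[...,::-1])
E
```

```text
bench z -3.939893653703841e-05
blob [359 125  20  21  73] [ 0.6576 -0.2667  0.0605] zmax 0.0638
[-0.785 -0.619] -141.7 -0.0323 0.0312
blob [361 203  10  34 211] [ 0.4531 -0.2638  0.0327] zmax 0.0199
[ 0.301 -0.954] -72.5 -0.282 0.0217
blob [313 212  14  22  90] [ 0.4492 -0.1482  0.0121] zmax 0.0146
[-0.901 -0.435] -154.2 -0.0293 0.0309
blob [375 287  23  14 108] [ 0.264  -0.3075  0.0222] zmax 0.0149
[-0.403 -0.915] -113.8 -0.3502 0.0336
pump [ 0.4   -0.151  0.03 ] [0.779 0.068 1.102] [   0    0    0   41   45  108   69  106   64  567  168   61   75 2742
 1628]
0.088 657 ((0.6846147775650024, -0.04242166876792908), (0.16105856001377106, 0.1902277022600174), 12.644977569580078)
0.12 4445 ((0.6904112696647644, -0.04094480723142624), (0.14943256974220276, 0.17055407166481018), 12.545952796936035)
jar [ 0.4   -0.315  0.03 ] [0.704 0.015 1.102] [  0   0   0  36  44  96  48  38 476   1   0   0   0   0   0]
bottle [0.4   0.015 0.031] [0.707 0.319 1.102] [  0   0   0  27  33  31  44  34 118 155 112  22  22 131   0]
dish [0.4   0.015 0.006] [0.502 0.297 1.102] [ 65 139   0   0   0   0   0   0   0   0   0   0   0   0   0]
```

View pics/a.png

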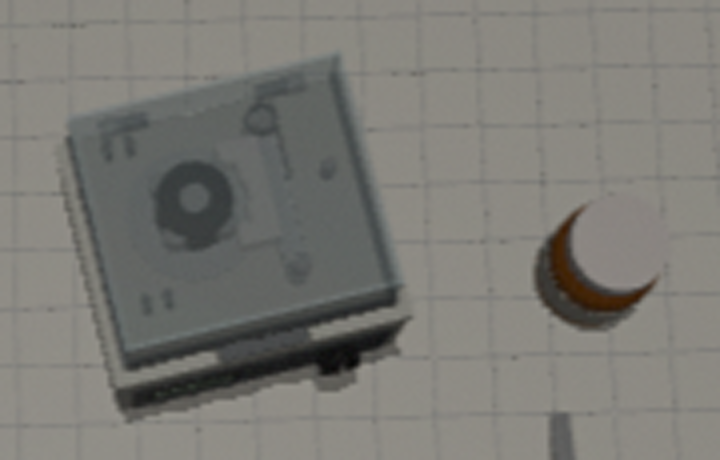

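```bash
cat >> h.py <<'E'
def rows_for(p,r,goal_p,goal_r):
    """calls from pose (p, R r) to goal; prints tool-axis shifts/turn; returns the pose reached"""
    gp=np.array(goal_p,float);gr=R.from_euler("xyz",goal_r,degrees=True)
    rv=(r.inv()*gr).as_rotvec();dist=np.abs(gp-p).max();L=np.linalg.norm(gp-p);ang=np.degrees(np.linalg.norm(rv))
    n=max(1,int(np.ceil(max(L/.0999,ang/42.9))))
    p0,r0=p.copy(),r
    for k in range(1,n+1):
        tp=p0+(gp-p0)*k/n;tr=r0*R.from_rotvec(rv*k/n)
        s=np.round(r.inv().apply(tp-p)/.1,3);t=np.round((r.inv()*tr).as_rotvec()/np.pi,4)
        m=int(np.ceil(max(np.linalg.norm(s)*2,np.linalg.norm(t)*180/8.59)-1e-6))
        print("  x%d"%m,[*s.tolist(),*t.tolist()])
        p=p+r.apply(s*.1);r=r*R.from_rotvec(t*np.pi)
    return p,r
def plan(goals):
    o=env.get_obs();p=np.array(o["tool_pos"]);r=R.from_euler("xyz",o["tool_rot"],degrees=True)
    for g in goals:
        print("->",g);p,r=rows_for(p,r,*g)
E
python3 - <<'E'
from h import *
z=np.load("top0.npz");p,d=z["p"],z["d"];c=cloud("top",p,d)
m=(d>.5)&(c[...,2]>.004)&(c[...,2]<.04);m[:165]=0;m[245:]=0;m[:,:345]=0;m[:,385:]=0
q=c[m];print(len(q),q.min(0),q.max(0))
h=q[q[:,2]>.0135]
print(cv2.minAreaRect(h[:,:2].astype(np.float32)))
w=cv2.fitLine(q[:,:2].astype(np.float32),cv2.DIST_HUBER,0,.01,.01).ravel();print("line",w,np.degrees(np.arctan2(w[1],w[0])))
t=(q[:,:2]-w[2:])@w[:2];print(t.min(),t.max(),"origin est handle", (w[2:]+w[:2]*(np.sign(w[0])*0)),np.c_[t,q[:,2]][np.argsort(t)][::12].round(3).tolist())
plan([((.5,.1,.212),(180,0,60)),((.46,-.265,.212),(180,0,-5))])
E
```

```text
524 [ 0.39238891 -0.32308669  0.0040026 ] [ 0.60088916 -0.21874579  0.02230288]
((0.49406999349594116, -0.26525843143463135), (0.1673280894756317, 0.02078084833920002), 3.9291932582855225)
line [ 0.9982604   0.05895984  0.48619905 -0.26540297] 3.3801103
-0.09600323888792602 0.11644477437939059 origin est handle [ 0.48619905 -0.26540297] [[-0.096, 0.005], [-0.076, 0.015], [-0.073, 0.018], [-0.07, 0.016], [-0.067, 0.016], [-0.063, 0.015], [-0.06, 0.018], [-0.057, 0.017], [-0.054, 0.014], [-0.05, 0.019], [-0.047, 0.019], [-0.043, 0.01], [-0.039, 0.017], [-0.035, 0.015], [-0.032, 0.015], [-0.029, 0.018], [-0.026, 0.017], [-0.023, 0.019], [-0.019, 0.02], [-0.015, 0.018], [-0.011, 0.02], [-0.008, 0.016], [-0.004, 0.015], [-0.0, 0.016], [0.003, 0.017], [0.007, 0.013], [0.011, 0.013], [0.014, 0.012], [0.019, 0.017], [0.024, 0.009], [0.029, 0.004], [0.035, 0.008], [0.039, 0.005], [0.044, 0.011], [0.049, 0.008], [0.054, 0.011], [0.06, 0.009], [0.065, 0.013], [0.071, 0.011], [0.075, 0.01], [0.081, 0.009], [0.084, 0.011], [0.09, 0.009], [0.099, 0.005]]
-> ((0.5, 0.1, 0.212), (180, 0, 60))
  x2 [-0.674, -0.565, -0.0, -0.0001, 0.0001, 0.0869]
  x2 [-0.802, -0.363, -0.001, -0.0, 0.0, 0.0869]
  x2 [-0.87, -0.133, -0.0, -0.0001, 0.0001, 0.0868]
  x2 [-0.873, 0.106, -0.001, -0.0001, 0.0001, 0.0869]
  x2 [-0.813, 0.338, -0.001, -0.0, 0.0001, 0.0869]
  x2 [-0.691, 0.545, -0.002, -0.0001, 0.0001, 0.0869]
-> ((0.46, -0.265, 0.212), (180, 0, -5))
  x2 [-0.84, 0.37, -0.0, -0.0, -0.0, 0.0903]
  x2 [-0.704, 0.59, -0.0, -0.0, -0.0, 0.0902]
  x2 [-0.51, 0.763, -0.0, -0.0, -0.0, 0.0903]
  x2 [-0.276, 0.875, -0.0, -0.0, -0.0, 0.0903]
```

Request:
jog_arm([
  [[-0.674,-0.565,0,0,0,0.087,0],[-0.674,-0.565,0,0,0,0.087,0]],
])

```text
time_s: 0.3
tool_pos: [0.3226, 0.5012, 0.2111]
tool_rot: [-179.9, 0.1, 137.9]
force: [0.6, -1.3, 0.5]
grip_width: 0.0872
grasp_force: 0.0
```

Request:
jog_arm([
  [[-0.8,-0.363,0,0,0,0.087,0],[-0.8,-0.363,0,0,0,0.087,0]],
])

```text
time_s: 0.5
tool_pos: [0.359, 0.4194, 0.2118]
tool_rot: [-180.0, 0.1, 122.1]
force: [1.4, -0.0, 0.9]
grip_width: 0.0871
grasp_force: 0.0
```

Request:
jog_arm([
  [[-0.87,-0.133,0,0,0,0.087,0],[-0.87,-0.133,0,0,0,0.087,0]],
])

```text
time_s: 0.7
tool_pos: [0.3943, 0.3388, 0.212]
tool_rot: [-180.0, 0.1, 106.4]
force: [0.3, 0.0, 0.5]
grip_width: 0.0869
grasp_force: 0.0
```

Request:
jog_arm([
  [[-0.873,0.106,0,0,0,0.087,0],[-0.873,0.106,0,0,0,0.087,0]],
])

```text
time_s: 0.9
tool_pos: [0.4295, 0.2583, 0.212]
tool_rot: [180.0, 0.0, 90.8]
force: [1.4, -0.1, 0.8]
grip_width: 0.0872
grasp_force: 0.0
```

Request:
jog_arm([
  [[-0.813,0.338,0,0,0,0.087,0],[-0.813,0.338,0,0,0,0.087,0]],
])

```text
time_s: 1.1
tool_pos: [0.4649, 0.1777, 0.2121]
tool_rot: [180.0, 0.0, 75.1]
force: [0.8, -0.5, 0.1]
grip_width: 0.0875
grasp_force: 0.0
```

Request:
jog_arm([
  [[-0.69,0.545,0,0,0,0.087,0],[-0.69,0.545,0,0,0,0.087,0]],
])

```text
time_s: 1.3
tool_pos: [0.5002, 0.0972, 0.2121]
tool_rot: [180.0, 0.0, 59.4]
force: [-0.4, 0.9, -0.1]
grip_width: 0.0872
grasp_force: 0.0
```

Run:
```python
from h import *
o=env.get_obs();print(o["time_s"],o["tool_pos"],o["tool_rot"],o["qpos"])
plan([((.45,-.266,.212),(180,0,4))])
```

```text
1.3 [0.50024411 0.09723505 0.21214209] [1.79975825e+02 2.32647285e-02 5.94208973e+01] [-36.65283919   0.7471132   22.97853512 103.54869659  -0.26630186
  75.76253499 -44.18966268]
-> ((0.45, -0.266, 0.212), (180, 0, 4))
  x2 [-0.846, 0.354, 0.001, 0.0, 0.0, 0.077]
  x2 [-0.736, 0.546, 0.001, 0.0001, 0.0, 0.0769]
  x2 [-0.584, 0.706, 0.0, 0.0, 0.0, 0.077]
  x2 [-0.398, 0.826, 0.001, 0.0001, 0.0, 0.077]
```

Request:
jog_arm([
  [[-0.846,0.354,0,0,0,0.077,0.5],[-0.846,0.354,0,0,0,0.077,0.5]],
])

```text
time_s: 1.5
tool_pos: [0.4874, 0.0067, 0.2118]
tool_rot: [180.0, 0.1, 45.6]
force: [0.3, -0.3, -0.1]
grip_width: 0.0779
grasp_force: 0.0
```

Request:
jog_arm([
  [[-0.736,0.546,0,0,0,0.077,0.5],[-0.736,0.546,0,0,0,0.077,0.5]],
])

```text
time_s: 1.7
tool_pos: [0.475, -0.084, 0.2121]
tool_rot: [-180.0, 0.0, 31.8]
force: [0.7, -0.5, 0.5]
grip_width: 0.0629
grasp_force: 0.0
```

Request:
jog_arm([
  [[-0.584,0.706,0,0,0,0.077,0.5],[-0.584,0.706,0,0,0,0.077,0.5]],
])

```text
time_s: 1.9
tool_pos: [0.4631, -0.1748, 0.2122]
tool_rot: [180.0, -0.0, 17.9]
force: [0.9, 0.2, 0.5]
grip_width: 0.0482
grasp_force: 0.0
```

Request:
jog_arm([
  [[-0.398,0.826,0,0,0,0.077,0.5],[-0.398,0.826,0,0,0,0.077,0.5],[-0.398,0.826,0,0,0,0.077,0.5]],
])

```text
time_s: 2.2
tool_pos: [0.4493, -0.2701, 0.2125]
tool_rot: [179.8, 0.0, 3.7]
force: [0.3, 0.1, 0.5]
grip_width: 0.0437
grasp_force: 0.0
```

Run:
```python
from h import *
o=env.get_obs();T=(o["tool_pos"],o["tool_rot"]);print(o["time_s"],*T)
p,d=env.read_camera("wrist");np.savez("w0.npz",p=p,d=d)
c=cloud("wrist",p,d,T);print("bench",np.median(c[d>0][:,2]))
m=(d>.05)&(c[...,2]>.0045)&(c[...,2]<.03)&(np.abs(c[...,1]+.266)<.03)&(c[...,0]>.39)&(c[...,0]<.61)
q=c[m];w=cv2.fitLine(q[:,:2].astype(np.float32),cv2.DIST_HUBER,0,.001,.001).ravel();w[:2]*=np.sign(w[0])
print("yaw",np.degrees(np.arctan2(w[1],w[0])),w[2:])
t=(q[:,:2]-w[2:])@w[:2];s=(q[:,:2]-w[2:])@np.array([-w[1],w[0]])
for a in np.arange(t.min(),t.max(),.01):
    k=(t>=a)&(t<a+.01)
    print((w[2]+w[0]*a).round(3),k.sum(),np.percentile(q[k,2],[10,50,95]).round(4),s[k].min().round(4),s[k].max().round(4))
cv2.imwrite("pics/w0.png",p[...,::-1])
```

```text
2.2 [ 0.44934661 -0.27013173  0.21247204] [1.79795466e+02 4.77010407e-02 3.72000686e+00]
bench 0.002255962101038886
yaw 4.0468745 [ 0.49244425 -0.2642369 ]
0.41 86 [0.0167 0.0178 0.0188] -0.009 0.0085
0.42 86 [0.0164 0.0178 0.0195] -0.009 0.0098
0.43 95 [0.0162 0.0179 0.0191] -0.009 0.0097
0.44 96 [0.0163 0.0179 0.0191] -0.009 0.0095
0.45 97 [0.0162 0.0178 0.019 ] -0.009 0.0094
0.46 98 [0.0164 0.0177 0.0191] -0.009 0.0092
0.47 110 [0.0165 0.0178 0.0191] -0.009 0.0091
0.48 98 [0.0164 0.0178 0.0191] -0.009 0.0089
0.49 107 [0.0148 0.0171 0.0189] -0.0091 0.0088
0.5 76 [0.0095 0.0139 0.0161] -0.0077 0.0073
0.51 79 [0.0091 0.01   0.0112] -0.0065 0.0059
0.52 83 [0.0092 0.0103 0.0112] -0.0065 0.0071
0.53 76 [0.0092 0.0102 0.0115] -0.0065 0.007
0.54 88 [0.0089 0.0098 0.0115] -0.0066 0.0069
0.55 88 [0.009  0.01   0.0114] -0.0066 0.0067
0.56 91 [0.009  0.01   0.0111] -0.0066 0.0066
0.57 71 [0.0087 0.01   0.0112] -0.0066 0.0065
```

View pics/w0.png

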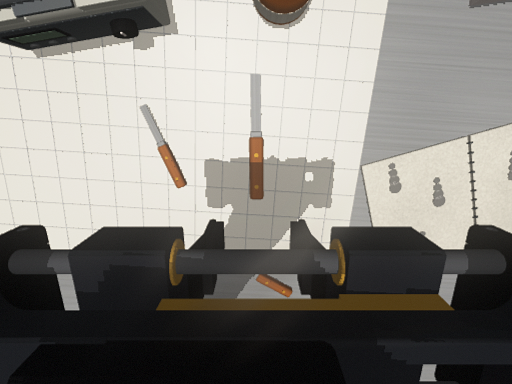

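The wrist view shows the spatula along column 256, with its handle at rows 138–198 and its tip at (256,75). The yaw is 4.05° and the origin is about (0.4535, −0.267), so the sizes check out.

Run:
```python
from h import *
plan([((.472,-.2657,.06),(180,0,4.05)),((.472,-.2657,.0175),(180,0,4.05))])
```

```text
-> ((0.472, -0.2657, 0.06), (180, 0, 4.05))
  x2 [0.107, 0.004, 0.76, 0.0001, 0.0001, 0.0]
  x2 [0.108, 0.004, 0.761, 0.0002, 0.0002, 0.0]
-> ((0.472, -0.2657, 0.0175), (180, 0, 4.05))
  x1 [-0.0, 0.0, 0.425, -0.0, -0.0, 0.0]
```

Request:
jog_arm([
  [[0.107,0.004,0.76,0,0,0,0.5],[0.107,0.004,0.76,0,0,0,0.5]],
])

```text
time_s: 2.45
tool_pos: [0.4628, -0.2601, 0.1337]
tool_rot: [-179.9, 0.1, 4.6]
force: [-0.0, 1.0, 0.0]
grip_width: 0.0434
grasp_force: 0.0
```

Request:
jog_arm([
  [[0.108,0.004,0.76,0,0,0,0.5],[0.108,0.004,0.76,0,0,0,0.5],[0.108,0.004,0.76,0,0,0,0.5]],
])

```text
time_s: 2.75
tool_pos: [0.4713, -0.2586, 0.056]
tool_rot: [-179.8, 0.5, 4.6]
force: [-0.9, 0.3, 0.4]
grip_width: 0.0435
grasp_force: 0.0
```

Run:
```python
from h import *
env.read_camera("wrist")
plan([((.472,-.2657,.0175),(180,0,4.05))])
o=env.get_obs();print(o["tool_pos"],o["tool_rot"])
```

```text
-> ((0.472, -0.2657, 0.0175), (180, 0, 4.05))
  x1 [-0.01, 0.056, 0.411, -0.0006, 0.0014, 0.0029]
[ 0.47272397 -0.26009115  0.05862554] [-179.89296651    0.24555662    4.56930164]
```

Request:
jog_arm([
  [[-0.01,0.056,0.2,-0.0006,0.0014,0.003,0.5],[-0.01,0.056,0.41,-0.0006,0.0014,0.003,0.5],[-0.01,0.056,0.41,-0.0006,0.0014,0.003,0.5],[-0.01,0.056,0.41,-0.0006,0.0014,0.003,0.5]],
])

```text
time_s: 3.2
tool_pos: [0.4743, -0.2678, 0.021]
tool_rot: [179.9, -0.4, 3.9]
force: [1.0, 0.0, 0.6]
grip_width: 0.0437
grasp_force: 0.0
```

Request:
jog_arm([
  [[0,0,0,0,0,0,0.5],[0,0,0,0,0,0,0.5],[0,0,0,0,0,0,0.5]],
])

```text
time_s: 3.5
tool_pos: [0.4739, -0.268, 0.0202]
tool_rot: [179.9, -0.3, 3.9]
force: [0.4, 0.5, 0.4]
grip_width: 0.0434
grasp_force: 0.0
```

Run:
```python
from h import *
for _ in range(3):
    o=env.get_obs();print(o["time_s"],o["tool_pos"],o["tool_rot"],o["force"]);env.read_camera("top")
```

```text
3.5 [ 0.4739179  -0.26796191  0.02021193] [179.87841308  -0.34814488   3.90132798] [0.38078831 0.4779471  0.40226588]
3.55 [ 0.47368461 -0.26789946  0.01994712] [179.8855073   -0.32291618   3.89997762] [-0.38424659 -0.41161468  0.01301768]
3.6 [ 0.47355423 -0.26788981  0.01974802] [179.88795695  -0.30374818   3.89687409] [ 0.25516655 -0.89662749 -0.087345  ]
```

Request:
jog_arm([
  [[0,-0.02,0.015,0,0,0,0.5],[0,-0.02,0.015,0,0,0,0.9],[0,-0.02,0.015,0,0,0,0.9],[0,-0.02,0.015,0,0,0,0.9],[0,-0.02,0.015,0,0,0,0.9]],
], grip_force=50)

```text
time_s: 4.15
tool_pos: [0.473, -0.2659, 0.0177]
tool_rot: [179.9, -0.2, 3.9]
force: [0.3, 0.2, -0.7]
grip_width: 0.0188
grasp_force: 0.0
```

Request:
jog_arm([
  [[0,0,0,0,0,0,0.9],[0,0,0,0,0,0,0.9],[0,0,0,0,0,0,0.9]],
])

```text
time_s: 4.45
tool_pos: [0.4731, -0.2659, 0.0177]
tool_rot: [179.9, -0.3, 3.9]
force: [0.4, -0.5, 0.1]
grip_width: 0.0094
grasp_force: 0.0
```

Run:
```python
from h import *
o=env.get_obs();print(o["time_s"],o["tool_pos"],o["tool_rot"],o["force"],o["grip_width"],o["grasp_force"])
c,s=np.cos(np.radians(12.6)),np.sin(np.radians(12.6))
P=lambda a,b,z:(.6846+a*c-b*s,-.0424+a*s+b*c,z)
# tip is ~.106 ahead of TCP; start with tip 25 mm in front of face
plan([((.472,-.264,.17),(180,0,4)),(P(-.08-.03-.106,0,.17),(180,0,12.6)),(P(-.08-.03-.106,0,.10),(180,0,12.6))])
```

```text
4.45 [ 0.4730713  -0.2658896   0.01774557] [179.89407322  -0.25582837   3.88889663] [ 0.42531084 -0.48974943  0.12706104] 0.009411568185748155 0.0
-> ((0.472, -0.264, 0.17), (180, 0, 4))
  x2 [-0.001, -0.008, -0.761, 0.0003, -0.0007, -0.0003]
  x2 [-0.003, -0.009, -0.762, 0.0003, -0.0007, -0.0003]
-> ((np.float64(0.47380197942123053), np.float64(-0.08951894014165318), 0.17), (180, 0, 12.6))
  x2 [0.07, -0.87, 0.0, -0.0, -0.0, -0.0239]
  x2 [0.134, -0.862, 0.0, -0.0, -0.0, -0.0239]
-> ((np.float64(0.47380197942123053), np.float64(-0.08951894014165318), 0.1), (180, 0, 12.6))
  x2 [0.0, -0.0, 0.7, -0.0, -0.0, 0.0]
```

Run:
```python
from h import *
o=env.get_obs();T=(o["tool_pos"],o["tool_rot"])
p,d=env.read_camera("wrist");q,_=env.read_camera("scene")
cv2.imwrite("pics/w1.png",np.vstack([p[:300],cv2.resize(q[180:290,80:260],(512,300))])[...,::-1])
```

```text
(no output)
```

View pics/w1.png

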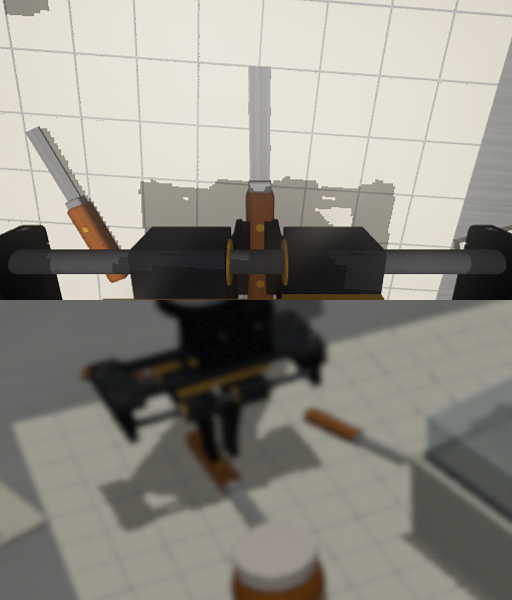

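Run:
```python
from h import *
o=env.get_obs();T=(o["tool_pos"],o["tool_rot"]);print(o["tool_pos"],o["grip_width"])
p,d=env.read_camera("wrist");c=cloud("wrist",p,d,T)
print("wrist bench",np.median(c[60:170,300:400,2]),"handle strip")
for v in range(185,300,8): print(v,[(c[v,u]*1000).round(0).astype(int).tolist() for u in (240,260,278)])
p,d=env.read_camera("scene");c=cloud("scene",p,d)
print("scene bench",np.median(c[225:235,100:110,2]))
m=(np.abs(c[...,0]-.473)<.04)&(np.abs(c[...,1]+.266)<.04)&(c[...,2]<.09)&(c[...,2]>.004)
br=p.astype(int).max(-1)
fing=m&(br<45);vs,us=np.nonzero(fing)
q=c[fing];o=np.argsort(q[:,2]);print("fingers lowest",q[o][:12].round(4).tolist(),len(q))
hs=m&(p[...,0].astype(int)-p[...,2]>35);print("handle",c[hs].min(0),c[hs].max(0))
```

```text
[ 0.47306492 -0.26585169  0.01775098] 0.00921694072088825
wrist bench 0.0004482877002933549 handle strip
185 [[498, -250, 0], [503, -264, 16], [500, -278, 0]]
193 [[492, -250, 0], [497, -265, 15], [494, -279, 0]]
201 [[486, -251, 0], [493, -265, 18], [488, -279, 1]]
209 [[480, -251, 0], [487, -265, 19], [481, -280, 0]]
217 [[473, -251, 0], [481, -266, 19], [475, -280, 0]]
225 [[483, -253, 39], [475, -266, 19], [484, -276, 39]]
233 [[483, -254, 51], [469, -267, 18], [484, -276, 50]]
241 [[481, -254, 58], [463, -267, 18], [484, -275, 61]]
249 [[504, -256, 111], [505, -263, 111], [506, -269, 112]]
257 [[503, -256, 114], [504, -263, 114], [504, -269, 114]]
265 [[501, -257, 115], [502, -263, 115], [502, -269, 116]]
273 [[497, -257, 113], [499, -263, 115], [499, -269, 115]]
281 [[469, -256, 77], [430, -269, 18], [480, -273, 92]]
289 [[465, -256, 77], [424, -270, 19], [477, -273, 92]]
297 [[402, -255, 1], [416, -270, 18], [473, -273, 93]]
scene bench 3.3141018610516326e-05
fingers lowest [[0.4823, -0.2737, 0.029], [0.481, -0.2785, 0.0298], [0.4797, -0.2568, 0.0307], [0.4834, -0.2765, 0.0308], [0.474, -0.2812, 0.0323], [0.4838, -0.2738, 0.0333], [0.4667, -0.2813, 0.0337], [0.4826, -0.2602, 0.034], [0.4855, -0.2767, 0.0356], [0.4828, -0.2732, 0.0356], [0.4839, -0.2631, 0.036], [0.4837, -0.2813, 0.036]] 192
handle [ 0.43319718 -0.28179478  0.01414583] [ 0.49755677 -0.263537    0.03104129]
```

Nothing was gripped: the fingers closed at about z = 0.029, above the handle. I'll reopen and measure the real fingertip height.

Request:
jog_arm([
  [[0,0,0,0,0,0,0.5],[0,0,0,0,0,0,0.5],[0,0,0,0,0,0,0.5],[0,0,0,0,0,0,0.5],[0,0,0,0,0,0,0.5]],
])

```text
time_s: 5.15
tool_pos: [0.4731, -0.2659, 0.0177]
tool_rot: [179.9, -0.3, 3.9]
force: [-0.1, 0.1, -0.8]
grip_width: 0.0393
grasp_force: 0.0
```

```bash
cat > tips.py <<'E'
from h import *
o=env.get_obs();x,y,z=o["tool_pos"];print(o["time_s"],o["tool_pos"],o["grip_width"],o["force"])
p,d=env.read_camera("scene");c=cloud("scene",p,d)
m=(np.abs(c[...,0]-x)<.02)&(np.abs(c[...,1]-y)<.06)&(c[...,2]<.09)&(c[...,2]>.003)
br=p.astype(int).max(-1);f=m&(br<60)
for lo,hi in((-.06,-.012),(-.012,.012),(.012,.06)):
    k=f&(c[...,1]-y>lo)&(c[...,1]-y<hi);q=c[k];q=q[np.argsort(q[:,2])];print(len(q),q[:6].round(4).tolist())
cv2.imwrite("pics/t%d.png"%round(o["time_s"]*100),cv2.resize(p[190:290,90:230],None,fx=5,fy=5,interpolation=cv2.INTER_CUBIC)[...,::-1])
E
python3 tips.py; ls pics
```

```text
5.15 [ 0.47307756 -0.26586133  0.01774754] 0.039259617610162674 [-0.14134848  0.09121023 -0.78776022]
93 [[0.4642, -0.2799, 0.015], [0.4595, -0.281, 0.0153], [0.461, -0.2788, 0.0156], [0.4562, -0.2799, 0.0158], [0.4544, -0.2791, 0.0176], [0.4811, -0.2867, 0.0264]]
4 [[0.4584, -0.2778, 0.0167], [0.4548, -0.2766, 0.017], [0.46, -0.2756, 0.017], [0.4591, -0.267, 0.0199]]
120 [[0.4824, -0.2418, 0.0305], [0.4757, -0.2474, 0.031], [0.4813, -0.2466, 0.0314], [0.4833, -0.2446, 0.0321], [0.48, -0.246, 0.0335], [0.4826, -0.2416, 0.0338]]
a.png
scene0.png
t515.png
top0.png
w0.png
w1.png
```

Request:
jog_arm([
  [[0,0,0.05,0,0,0,0.5],[0,0,0.1,0,0,0,0.5],[0,0,0.1,0,0,0,0.5]],
])

```text
time_s: 5.5
tool_pos: [0.4723, -0.2655, 0.0067]
tool_rot: [179.9, -0.2, 3.9]
force: [-0.1, -0.4, -0.1]
grip_width: 0.0436
grasp_force: 0.0
```

```bash
python3 tips.py; ls -t pics|head -1
```

```text
5.5 [ 0.47234331 -0.2654851   0.00673443] 0.043635016589840016 [-0.09240641 -0.43506415 -0.10409304]
89 [[0.4566, -0.281, 0.0066], [0.4593, -0.2813, 0.012], [0.4646, -0.2803, 0.0121], [0.4599, -0.2811, 0.0156], [0.4587, -0.2804, 0.0178], [0.4821, -0.2904, 0.0188]]
0 []
122 [[0.4794, -0.2391, 0.0176], [0.4797, -0.2418, 0.0187], [0.4797, -0.2363, 0.02], [0.4674, -0.2454, 0.0212], [0.477, -0.246, 0.0216], [0.4745, -0.245, 0.0228]]
t550.png
```

No contact with the TCP at 0.0067, so the fingertips really sit about 11 mm behind the reported TCP. I'll go on down in guarded steps.

Request:
jog_arm([
  [[0,0,0.04,0,0,0,0.5],[0,0,0.08,0,0,0,0.5],[0,0,0.08,0,0,0,0.5]],
])

```text
time_s: 5.85
tool_pos: [0.4727, -0.2656, -0.0009]
tool_rot: [179.9, -0.2, 3.9]
force: [-0.5, -0.3, -0.1]
grip_width: 0.0433
grasp_force: 0.0
```

Request:
jog_arm([
  [[0,0,0.02,0,0,0,0.5],[0,0,0.04,0,0,0,0.5],[0,0,0.04,0,0,0,0.5]],
])

```text
time_s: 6.15
tool_pos: [0.4731, -0.2658, -0.0045]
tool_rot: [179.9, -0.2, 3.9]
force: [-0.4, 0.2, 0.1]
grip_width: 0.0435
grasp_force: 0.0
```

```bash
python3 tips.py; ls -t pics|head -1
```

```text
6.15 [ 0.47305607 -0.26579934 -0.00446855] 0.04349203447267271 [-0.38431054  0.19184754  0.08786281]
86 [[0.4561, -0.2809, 0.0062], [0.4833, -0.2921, 0.0072], [0.485, -0.295, 0.0095], [0.484, -0.2894, 0.0099], [0.4725, -0.2987, 0.0115], [0.4589, -0.2812, 0.0116]]
0 []
126 [[0.4782, -0.2422, 0.0078], [0.4722, -0.2456, 0.0081], [0.4806, -0.2403, 0.0088], [0.4824, -0.2382, 0.0093], [0.4799, -0.2453, 0.0102], [0.48, -0.2425, 0.0126]]
t615.png
```

Request:
jog_arm([
  [[0,0,0.03,0,0,0,0.5],[0,0,0.03,0,0,0,0.9],[0,0,0.03,0,0,0,0.9],[0,0,0.03,0,0,0,0.9],[0,0,0.03,0,0,0,0.9]],
], grip_force=50)

```text
time_s: 6.7
tool_pos: [0.4732, -0.266, -0.0072]
tool_rot: [179.9, -0.3, 3.9]
force: [0.3, -0.6, 0.8]
grip_width: 0.0198
grasp_force: 50.2
```

Request:
jog_arm([
  [[0,0,0,0,0,0,0.9],[0,0,0,0,0,0,0.9]],
])

```text
time_s: 6.9
tool_pos: [0.4733, -0.266, -0.0072]
tool_rot: [179.9, -0.3, 3.9]
force: [-0.6, -1.1, 0.3]
grip_width: 0.0196
grasp_force: 50.0
```

```bash
cat >> h.py <<'E'
YAW=12.6
_c,_s=np.cos(np.radians(YAW)),np.sin(np.radians(YAW))
def P(a,b,z): return (round(.6846+a*_c-b*_s,4),round(-.0424+a*_s+b*_c,4),z)
E
python3 - <<'E'
from h import *
plan([((.473,-.266,.12),(180,0,3.9)),(P(-.08-.03-.105,0,.12),(180,0,12.6)),(P(-.08-.03-.105,0,.0735),(180,0,12.6))])
E
```

```text
-> ((0.473, -0.266, 0.12), (180, 0, 3.9))
  x2 [0.002, 0.001, -0.636, 0.0003, -0.0007, -0.0]
  x2 [-0.0, 0.001, -0.636, 0.0003, -0.0008, -0.0001]
-> ((np.float64(0.4748), np.float64(-0.0893), 0.12), (180, 0, 12.6))
  x2 [0.069, -0.881, 0.0, 0.0, 0.0, -0.0242]
  x2 [0.136, -0.873, 0.0, 0.0, 0.0, -0.0241]
-> ((np.float64(0.4748), np.float64(-0.0893), 0.0735), (180, 0, 12.6))
  x1 [0.0, -0.0, 0.465, 0.0, 0.0, -0.0]
```

Request:
jog_arm([
  [[0,0,-0.2,0,0,0,0.9],[0,0,-0.636,0,-0.0007,0,0.9],[0,0,-0.636,0,-0.0007,0,0.9]],
])

```text
time_s: 7.2
tool_pos: [0.4763, -0.2679, 0.0611]
tool_rot: [179.7, -0.6, 3.9]
force: [1.3, -1.3, -0.1]
grip_width: 0.0194
grasp_force: 50.0
```

Request:
jog_arm([
  [[0,0,-0.3,0,0,0,0.9],[0,0,-0.636,0,-0.0007,0,0.9],[0,0,-0.636,0,-0.0007,0,0.9]],
])

```text
time_s: 7.5
tool_pos: [0.4755, -0.2672, 0.1239]
tool_rot: [179.8, -0.4, 3.9]
force: [0.8, -0.6, -0.5]
grip_width: 0.0197
grasp_force: 50.0
```

Request:
jog_arm([
  [[0.03,-0.4,0,0,0,-0.012,0.9],[0.069,-0.88,0,0,0,-0.024,0.9],[0.069,-0.88,0,0,0,-0.024,0.9]],
])

```text
time_s: 7.8
tool_pos: [0.4739, -0.1696, 0.1183]
tool_rot: [-179.8, 0.1, 8.8]
force: [0.1, 0.8, -0.9]
grip_width: 0.0196
grasp_force: 50.0
```

Request:
jog_arm([
  [[0.07,-0.4,0,0,0,-0.012,0.9],[0.136,-0.873,0,0,0,-0.024,0.9],[0.136,-0.873,0,0,0,-0.024,0.9]],
])

```text
time_s: 8.1
tool_pos: [0.4743, -0.0819, 0.1184]
tool_rot: [-179.9, 0.1, 13.1]
force: [0.8, -0.4, 0.2]
grip_width: 0.0196
grasp_force: 50.0
```

Request:
jog_arm([
  [[0,0,0.25,0,0,0,0.9],[0,0,0.465,0,0,0,0.9],[0,0,0.465,0,0,0,0.9],[0,0,0.465,0,0,0,0.9],[0,0,0.465,0,0,0,0.9]],
])

```text
time_s: 8.6
tool_pos: [0.4754, -0.0896, 0.0739]
tool_rot: [179.9, -0.1, 12.5]
force: [0.0, 0.6, -0.6]
grip_width: 0.0194
grasp_force: 50.0
```

Run:
```python
from h import *
o=env.get_obs();T=(o["tool_pos"],o["tool_rot"]);print(o["time_s"],*T,o["grip_width"],o["grasp_force"])
p,d=env.read_camera("wrist");np.savez("w2.npz",p=p,d=d);c=cloud("wrist",p,d,T)
cv2.imwrite("pics/w2.png",p[...,::-1])
A=np.array(P(0,0,0));q=c-A;q=np.stack([q[...,0]*_c+q[...,1]*_s if 0 else q[...,0]*np.cos(np.radians(YAW))+q[...,1]*np.sin(np.radians(YAW)),-q[...,0]*np.sin(np.radians(YAW))+q[...,1]*np.cos(np.radians(YAW)),q[...,2]],-1)
np.save("w2q.npy",q)
m=(d>.05)&(q[...,2]>.075)&(q[...,2]<.105)&(q[...,0]<-.09)&(q[...,0]>-.19)&(np.abs(q[...,1])<.03)
b=q[m];print(len(b),b.min(0),b.max(0))
for a in np.arange(-.19,-.1,.01):
    k=(b[:,0]>a)&(b[:,0]<a+.01)
    if k.any():print(a.round(3),b[k,1].min().round(4),b[k,1].max().round(4),np.median(b[k,2]).round(4))
# deck front edge
m=(np.abs(q[...,2]-.095)<.004)&(np.abs(q[...,1])<.1)&(q[...,0]>-.1)&(q[...,0]<-.06);f=q[m]
for y in np.arange(-.09,.1,.02):
    k=abs(f[:,1]-y)<.01
    if k.sum()>3: print("edge",y.round(3),np.percentile(f[k,0],3).round(4),np.median(f[k,2]).round(4))
```

```text
8.6 [ 0.47538557 -0.0896284   0.07394198] [ 1.79875805e+02 -6.19212722e-02  1.24942109e+01] 0.0193935875338553 49.998337626457214
3698 [-0.18999736 -0.00712675  0.08535692] [-0.10874735  0.01047547  0.09890823]
-0.19 -0.0071 0.0105 0.0957
-0.18 -0.0054 0.0085 0.0911
-0.17 -0.0053 0.0084 0.0911
-0.16 -0.0052 0.0082 0.0911
-0.15 -0.0051 0.0086 0.0909
-0.14 -0.0051 0.0085 0.0909
-0.13 -0.0055 0.0084 0.0909
-0.12 -0.0054 0.0082 0.0908
-0.11 -0.0053 0.0081 0.0908
```

View pics/w2.png

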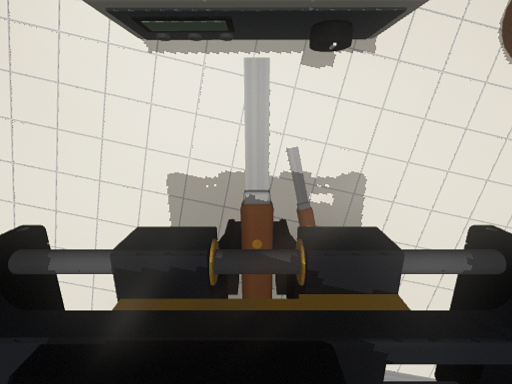

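The wrist view shows the blade held straight, with its tip at (257,58), aimed square at the pump's front. Its centre is at z = 0.090 and the tip is 29 mm from the face. I'll insert it now.

Request:
jog_arm([
  [[0.15,0,0,0,0,0,0.9],[0.27,0,0,0,0,0,0.9],[0.27,0,0,0,0,0,0.9],[0.27,0,0,0,0,0,0.9]],
])

```text
time_s: 9.05
tool_pos: [0.5011, -0.0835, 0.0733]
tool_rot: [179.9, 0.0, 12.5]
force: [0.6, -0.2, -0.8]
grip_width: 0.0195
grasp_force: 50.0
```

```bash
cat > bl.py <<'E'
from h import *
o=env.get_obs();T=(o["tool_pos"],o["tool_rot"]);print(o["time_s"],*T,o["force"],o["grip_width"])
p,d=env.read_camera("wrist");c=cloud("wrist",p,d,T)
q=(c-np.array(P(0,0,0)))@np.array([[_c,-_s,0],[_s,_c,0],[0,0,1]])
m=(d>.05)&(q[...,2]>.08)&(q[...,2]<.099)&(q[...,0]<-.02)&(q[...,0]>-.19)&(np.abs(q[...,1])<.1)
b=q[m]
for a in np.arange(-.12,-.05,.005):
    k=(b[:,0]>a)&(b[:,0]<a+.005)
    if k.any():print(a.round(3),k.sum(),b[k,1].min().round(4),b[k,1].max().round(4),np.percentile(b[k,2],[5,50,95]).round(4))
E
sed -i 's/^_c,_s=/_c,_s=/; ' h.py; sed -i 's/from h import \*/from h import *\nfrom h import _c,_s/' bl.py; python3 bl.py
```

```text
9.05 [ 0.50105871 -0.08346786  0.07328021] [1.79873920e+02 3.21245715e-02 1.25390633e+01] [ 0.55081866 -0.16341756 -0.77250022] 0.01953607952034858
-0.12 225 -0.0047 0.0091 [0.0891 0.0901 0.0914]
-0.115 248 -0.0046 0.009 [0.0892 0.0902 0.0912]
-0.11 225 -0.0046 0.0089 [0.089  0.09   0.0913]
-0.105 239 -0.0045 0.0089 [0.089  0.0901 0.0912]
-0.1 239 -0.0049 0.0088 [0.089  0.09   0.0911]
-0.095 258 -0.005 0.0087 [0.089  0.09   0.0911]
-0.09 267 -0.0049 0.0086 [0.0889 0.09   0.0911]
-0.085 546 -0.0925 0.0956 [0.0806 0.0903 0.0972]
-0.08 5400 -0.0936 0.0971 [0.0815 0.0947 0.0986]
-0.075 3860 -0.0939 0.0972 [0.0939 0.0954 0.0988]
-0.07 296 -0.0936 0.0969 [0.0936 0.0951 0.0983]
-0.065 53 -0.0936 0.097 [0.094  0.0949 0.096 ]
```

Request:
jog_arm([
  [[0.06,0,0,0,0,0,0.9],[0.13,0,0,0,0,0,0.9],[0.13,0,0,0,0,0,0.9],[0.13,0,0,0,0,0,0.9]],
])

```text
time_s: 9.5
tool_pos: [0.5138, -0.0805, 0.073]
tool_rot: [179.9, 0.0, 12.5]
force: [-0.1, -0.0, 0.1]
grip_width: 0.02
grasp_force: 50.0
```

Request:
jog_arm([
  [[0,0,-0.03,0,0,0,0.9],[0,0,-0.06,0,0,0,0.9],[0,0,-0.1,0,0,0,0.9],[0,0,-0.1,0,0,0,0.9],[0,0,-0.1,0,0,0,0.9]],
])

```text
time_s: 10.0
tool_pos: [0.5138, -0.0805, 0.0833]
tool_rot: [179.9, -0.0, 12.5]
force: [-0.5, 0.1, -0.6]
grip_width: 0.0196
grasp_force: 50.0
```

```bash
python3 bl.py
python3 - <<'E'
from h import *
p,d=env.read_camera("scene");c=cloud("scene",p,d)
cv2.imwrite("pics/s1.png",cv2.resize(p[150:310,150:350],None,fx=4,fy=3.75)[...,::-1])
E
```

```text
10.0 [ 0.51379116 -0.08046967  0.08332077] [ 1.79901719e+02 -1.62225598e-02  1.25251589e+01] [-0.46527906  0.11973898 -0.6340064 ] 0.01963347748966565
-0.12 3 -0.0035 0.0077 [0.0988 0.0989 0.0989]
-0.115 5 -0.0006 0.0064 [0.0985 0.0987 0.0988]
-0.11 5 -0.0017 0.0081 [0.0987 0.0988 0.0989]
-0.105 7 -0.0017 0.0092 [0.098  0.0989 0.0989]
-0.1 9 -0.0039 0.0086 [0.0985 0.0986 0.099 ]
-0.095 6 0.0006 0.0073 [0.0989 0.099  0.099 ]
-0.09 8 -0.0038 0.0084 [0.0985 0.0987 0.0989]
-0.085 76 -0.0913 0.0943 [0.0806 0.0925 0.0989]
-0.08 3169 -0.0939 0.0973 [0.0816 0.0947 0.0961]
-0.075 2308 -0.0937 0.0973 [0.0939 0.0951 0.0962]
-0.07 320 -0.0934 0.0975 [0.0938 0.0949 0.0961]
-0.065 9 -0.0932 0.0977 [0.0938 0.0949 0.0954]
```

View pics/s1.png

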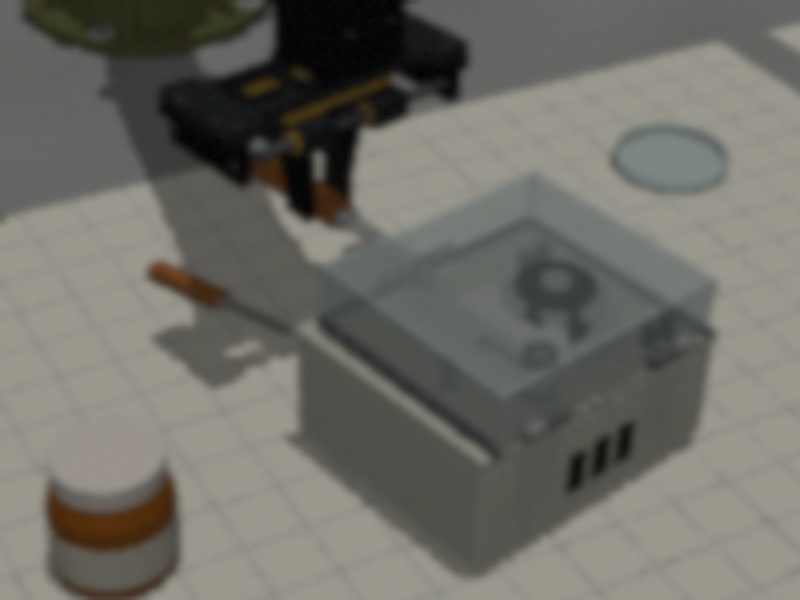

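Request:
jog_arm([
  [[0.05,0,-0.06,0,0,0,0.9],[0.1,0,-0.13,0,0,0,0.9],[0.15,0,-0.21,0,0,0,0.9],[0.21,0,-0.33,0,0,0,0.9],[0.265,0,-0.45,0,0,0,0.9]],
])

```text
time_s: 10.6
tool_pos: [0.5403, -0.0745, 0.1293]
tool_rot: [179.9, -0.0, 12.5]
force: [0.1, 0.2, -1.2]
grip_width: 0.0198
grasp_force: 50.0
```

```bash
cat > ga.py <<'E'
from h import *
from h import _c,_s
o=env.get_obs();print(o["time_s"],np.round(o["tool_pos"],4),np.round(o["tool_rot"],2),np.round(o["force"],1),o["grip_width"])
def fr(n):
    p,d=env.read_camera(n);c=cloud(n,p,d)
    return p,((c-np.array(P(0,0,0)))@np.array([[_c,-_s,0],[_s,_c,0],[0,0,1]])),d
import sys
for n in ("scene","top"):
    p,q,d=fr(n)
    if len(sys.argv)>1: cv2.imwrite(f"pics/{sys.argv[1]}_{n}.png",p[...,::-1])
    # the right side wall's rear/hinge and top plane: RANSAC plane with normal in xz
    m=(d>.2)&(np.abs(q[...,1])<.08)&(q[...,0]>-.09)&(q[...,0]<.2)&(q[...,2]>.118)&(q[...,2]<.30);b=q[m]
    best=(0,0,0)
    for th in np.radians(np.arange(0,112,1.)):
        v=(b[:,0]-.08)*np.sin(th)+(b[:,2]-.1)*np.cos(th)
        k=(np.abs(v-.040)<.0025).sum()
        if k>best[0]:best=(k,np.degrees(th),len(b))
    print(n,"guard deg",best)
E
python3 ga.py
```

```text
10.6 [ 0.5403 -0.0745  0.1293] [ 1.7988e+02 -1.0000e-02  1.2530e+01] [ 0.1  0.2 -1.2] 0.019763844682274902
scene guard deg (np.int64(3376), np.float64(20.0), 3728)
top guard deg (np.int64(2762), np.float64(21.0), 3377)
```

Request:
jog_arm([
  [[0.06,0,-0.12,0,0,0,0.9],[0.12,0,-0.23,0,0,0,0.9],[0.18,0,-0.34,0,0,0,0.9],[0.24,0,-0.44,0,0,0,0.9],[0.33,0,-0.54,0,0,0,0.9]],
])

```text
time_s: 11.2
tool_pos: [0.5723, -0.0671, 0.1831]
tool_rot: [179.9, -0.0, 12.5]
force: [-0.3, -0.8, -1.1]
grip_width: 0.0195
grasp_force: 50.0
```

Request:
jog_arm([
  [[0.1,0,-0.09,0,0,0,0.9],[0.19,0,-0.17,0,0,0,0.9],[0.29,0,-0.24,0,0,0,0.9],[0.4,0,-0.3,0,0,0,0.9],[0.4,0,-0.3,0,0,0,0.9]],
])

```text
time_s: 11.7
tool_pos: [0.6128, -0.0579, 0.2132]
tool_rot: [179.8, -0.1, 12.6]
force: [0.3, -0.3, -0.2]
grip_width: 0.0197
grasp_force: 50.0
```

```bash
python3 ga.py
```

```text
11.7 [ 0.6128 -0.0579  0.2132] [ 1.7984e+02 -1.2000e-01  1.2600e+01] [ 0.3 -0.3 -0.2] 0.01972160242226593
scene guard deg (np.int64(3592), np.float64(65.0), 5005)
top guard deg (np.int64(209), np.float64(65.0), 887)
```

Request:
jog_arm([
  [[0,0,0.12,0,0,0,0.9],[0.2,0,0.12,0,0,0,0.9],[0.36,0,0.12,0,0,0,0.9],[0.48,0,0.12,0,0,0,0.9],[0.6,0,0.12,0,0,0,0.9]],
])

```text
time_s: 12.3
tool_pos: [0.6686, -0.0456, 0.1987]
tool_rot: [180.0, 0.2, 12.5]
force: [-1.6, -0.5, -1.0]
grip_width: 0.0192
grasp_force: 50.0
```

Request:
jog_arm([
  [[0.12,0,0,0,0,0,0.9],[0.24,0,0,0,0,0,0.9],[0.36,0,0,0,0,0,0.9],[0.46,0,0,0,0,0,0.9],[0.5,0,0,0,0,0,0.9]],
])

```text
time_s: 12.8
tool_pos: [0.7182, -0.0346, 0.1989]
tool_rot: [179.9, 0.1, 12.5]
force: [-0.5, -0.4, -1.1]
grip_width: 0.0197
grasp_force: 50.0
```

```bash
python3 ga.py b
```

```text
12.8 [ 0.7182 -0.0346  0.1989] [1.7991e+02 9.0000e-02 1.2530e+01] [-0.5 -0.4 -1.1] 0.019699252974224944
scene guard deg (np.int64(1645), np.float64(101.0), 4142)
top guard deg (np.int64(42), np.float64(100.0), 323)
```

Request:
jog_arm([
  [[0.03,0,0,0,0,0,0.9],[0.06,0,0,0,0,0,0.9],[0.06,0,0,0,0,0,0.9]],
])

```text
time_s: 13.2
tool_pos: [0.7232, -0.0341, 0.2]
tool_rot: [179.9, 0.1, 12.5]
force: [-3.7, -0.8, -0.2]
grip_width: 0.0197
grasp_force: 50.0
```

Request:
jog_arm([
  [[0.02,0,0,0,0,0,0.9],[0.03,0,0,0,0,0,0.9],[0.03,0,0,0,0,0,0.9]],
])

```text
time_s: 13.5
tool_pos: [0.7235, -0.0342, 0.1997]
tool_rot: [180.0, 0.5, 12.4]
force: [-11.8, -1.0, 3.3]
grip_width: 0.0198
grasp_force: 50.0
```

```bash
sed -i 's/112,1\./112,.25/' ga.py; python3 ga.py
```

```text
13.5 [ 0.7235 -0.0342  0.1997] [179.97   0.45  12.45] [-11.8  -1.    3.3] 0.019823784809731924
scene guard deg (np.int64(1547), np.float64(102.25), 4074)
top guard deg (np.int64(34), np.float64(59.5), 286)
```

Request:
jog_arm([
  [[-0.3,0,0,0,0,0,0.9],[-0.7,0,0,0,0,0,0.9],[-1,0,0,0,0,0,0.9]],
])

```text
time_s: 13.9
tool_pos: [0.6282, -0.0552, 0.2002]
tool_rot: [179.9, -0.1, 12.5]
force: [-0.8, -0.1, -0.1]
grip_width: 0.0193
grasp_force: 50.0
```

Request:
jog_arm([
  [[-0.5,0,0,0,0,0,0.9],[-1,0,0,0,0,0,0.9],[-1,0,0,0,0,0,0.9]],
])

```text
time_s: 14.2
tool_pos: [0.5252, -0.0786, 0.1993]
tool_rot: [-179.8, 0.1, 12.3]
force: [0.5, -0.1, -0.7]
grip_width: 0.0193
grasp_force: 50.0
```

```bash
python3 - <<'E'
from h import *
o=env.get_obs();T=(o["tool_pos"],o["tool_rot"]);print(o["time_s"],*T)
p,d=env.read_camera("wrist");c=cloud("wrist",p,d,T)
r=R.from_euler("xyz",T[1],degrees=True);q=(c-T[0])@r.as_matrix()  # tool frame
m=(d>.05)&(q[...,2]<0.02)&(q[...,2]>-.04)&(q[...,0]>.012)&(q[...,0]<.13)&(abs(q[...,1])<.03);b=q[m]
for a in np.arange(.01,.12,.01):
    k=(b[:,0]>a)&(b[:,0]<a+.01)
    if k.any():print(a.round(3),b[k,1].min().round(4),b[k,1].max().round(4),np.median(b[k,2]).round(4))
print(b[:,0].max())
plan([((.473,-.266,.15),(180,0,4)),((.473,-.266,.03),(180,0,4))])
E
python3 ga.py c
```

```text
14.2 [ 0.52522815 -0.07862636  0.19934742] [-1.79810245e+02  1.39477925e-01  1.22704799e+01]
0.01 -0.0121 0.0074 -0.025
0.02 -0.012 0.0077 -0.0232
0.03 -0.0102 0.0057 -0.0175
0.04 -0.009 0.0049 -0.017
0.05 -0.0088 0.0048 -0.0171
0.06 -0.0091 0.0047 -0.0169
0.07 -0.0091 0.0046 -0.0168
0.08 -0.009 0.0045 -0.0168
0.09 -0.0088 0.0049 -0.0167
0.1 -0.0087 0.0048 -0.0167
0.10586624109660406
-> ((0.473, -0.266, 0.15), (180, 0, 4))
  x2 [-0.319, 0.575, 0.167, -0.0002, -0.0002, 0.0155]
  x2 [-0.291, 0.59, 0.167, -0.0002, -0.0003, 0.0156]
  x2 [-0.261, 0.604, 0.168, -0.0002, -0.0002, 0.0155]
-> ((0.473, -0.266, 0.03), (180, 0, 4))
  x2 [-0.0, -0.0, 0.6, -0.0, 0.0, 0.0]
  x2 [-0.0, -0.0, 0.6, -0.0, 0.0, 0.0]
14.25 [ 0.5294 -0.077   0.2005] [-1.799e+02 -1.300e-01  1.240e+01] [1.1 0.8 0.2] 0.019871144578801906
scene guard deg (np.int64(1549), np.float64(102.25), 3121)
top guard deg (np.int64(1086), np.float64(100.75), 3011)
```

Request:
jog_arm([
  [[-0.16,0.29,0.08,0,0,0.008,0.9],[-0.319,0.575,0.167,0,0,0.016,0.9]],
])

```text
time_s: 14.55
tool_pos: [0.5157, -0.1388, 0.1841]
tool_rot: [179.8, -0.1, 9.8]
force: [-0.6, -0.1, -0.1]
grip_width: 0.0194
grasp_force: 50.0
```

Request:
jog_arm([
  [[-0.15,0.3,0.08,0,0,0.008,0.9],[-0.3,0.59,0.167,0,0,0.016,0.9]],
])

```text
time_s: 14.75
tool_pos: [0.4954, -0.2039, 0.1673]
tool_rot: [179.8, -0.1, 6.8]
force: [0.6, -0.4, -0.1]
grip_width: 0.0195
grasp_force: 50.0
```

Request:
jog_arm([
  [[-0.14,0.3,0.08,0,0,0.008,0.9],[-0.28,0.604,0.167,0,0,0.0155,0.9]],
])

```text
time_s: 14.95
tool_pos: [0.4747, -0.2674, 0.1506]
tool_rot: [179.8, -0.1, 4.0]
force: [0.2, -0.5, -0.7]
grip_width: 0.0196
grasp_force: 50.0
```

Request:
jog_arm([
  [[0,0,0.4,0,0,0,0.9],[0,0,0.8,0,0,0,0.9],[0,0,1,0,0,0,0.9],[0,0,1,0,0,0,0.9]],
])

```text
time_s: 15.35
tool_pos: [0.4721, -0.2655, 0.0474]
tool_rot: [179.9, 0.3, 4.0]
force: [-0.3, -0.1, -1.5]
grip_width: 0.0195
grasp_force: 50.0
```

Request:
jog_arm([
  [[0,0,0.2,0,0,0,0.9],[0,0,0.2,0,0,0,0.9],[0,0,0.2,0,0,0,0.9],[0,0,0.2,0,0,0,0.9]],
])

```text
time_s: 15.75
tool_pos: [0.4742, -0.2667, 0.0318]
tool_rot: [179.8, -0.1, 4.0]
force: [0.2, 0.3, -1.0]
grip_width: 0.0197
grasp_force: 50.0
```

Run:
```python
from h import *
plan([((.473,-.266,-.005),(180,0,4))]);o=env.get_obs();print(o["tool_pos"],o["tool_rot"])
```

```text
-> ((0.473, -0.266, -0.005), (180, 0, 4))
  x1 [-0.013, -0.009, 0.368, 0.001, -0.0007, 0.0]
[ 0.47421546 -0.26666053  0.03184591] [ 1.79824307e+02 -1.30187756e-01  4.00260647e+00]
```

Request:
jog_arm([
  [[0,0,0.15,0,0,0,0.9],[0,0,0.3,0,0,0,0.9],[0,0,0.34,0,0,0,0.9],[0,0,0.34,0,0,0,0.9],[0,0,0.34,0,0,0,0.9]],
])

```text
time_s: 16.25
tool_pos: [0.4726, -0.2663, -0.0038]
tool_rot: [179.9, 0.0, 4.0]
force: [-0.3, -0.1, -0.2]
grip_width: 0.0198
grasp_force: 50.0
```

Request:
jog_arm([
  [[0,0,0.015,0,0,0,0.9],[0,0,0.03,0,0,0,0.9],[0,0,0.03,0,0,0,0.9]],
])

```text
time_s: 16.55
tool_pos: [0.4728, -0.2661, -0.0066]
tool_rot: [179.9, -0.0, 4.0]
force: [-0.7, 0.5, -0.3]
grip_width: 0.0195
grasp_force: 50.0
```

Request:
jog_arm([
  [[0,0,0.005,0,0,0,0.9],[0,0,0.01,0,0,0,0.9],[0,0,0.01,0,0,0,0.9]],
])

```text
time_s: 16.85
tool_pos: [0.4729, -0.2662, -0.0072]
tool_rot: [179.9, -0.0, 4.0]
force: [-1.2, 1.2, 4.4]
grip_width: 0.0195
grasp_force: 50.0
```

Request:
jog_arm([
  [[0,0,0,0,0,0,0.7],[0,0,0,0,0,0,0.5],[0,0,0,0,0,0,0.5],[0,0,0,0,0,0,0.5]],
])

```text
time_s: 17.25
tool_pos: [0.4727, -0.2661, -0.0078]
tool_rot: [179.9, 0.0, 4.0]
force: [-0.3, -0.2, -0.1]
grip_width: 0.0398
grasp_force: 0.0
```

Request:
jog_arm([
  [[0,0,-0.3,0,0,0,0.5],[0,0,-0.7,0,0,0,0.5],[0,0,-1,0,0,0,0.5]],
])

```text
time_s: 17.55
tool_pos: [0.4729, -0.2665, 0.0941]
tool_rot: [179.9, -0.0, 4.0]
force: [0.7, 0.7, 0.1]
grip_width: 0.0435
grasp_force: 0.0
```

Request:
jog_arm([
  [[0,0,-0.5,0,0,0,0.5],[0,0,-1,0,0,0,0.5],[0,0,-1,0,0,0,0.5]],
])

```text
time_s: 17.85
tool_pos: [0.4765, -0.2682, 0.1992]
tool_rot: [179.7, -0.7, 4.0]
force: [0.8, -1.2, 0.7]
grip_width: 0.0436
grasp_force: 0.0
```

Run:
```python
from h import *
from h import _c,_s
o=env.get_obs();T=(o["tool_pos"],o["tool_rot"]);print(o["time_s"],*T,o["qpos"])
p,d=env.read_camera("wrist");c=cloud("wrist",p,d,T)
m=(d>.05)&(c[...,2]>.0045)&(c[...,2]<.03)&(np.abs(c[...,1]+.266)<.03)&(c[...,0]>.39)&(c[...,0]<.61);b=c[m]
for a in np.arange(.41,.6,.02):
    k=abs(b[:,0]-a)<.01
    if k.any(): print(a.round(3),np.percentile(b[k,2],[5,50]).round(4),b[k,1].mean().round(4))
p,d=env.read_camera("top");c=cloud("top",p,d)
q=(c-np.array(P(0,0,0)))@np.array([[_c,-_s,0],[_s,_c,0],[0,0,1]]);np.savez("top2.npz",p=p,d=d,q=q)
# expected thumb post top and pixels
k=(abs(q[...,0]+.04)<.03)&(abs(q[...,1]+.03)<.03)&(q[...,2]>.122)&(q[...,2]<.15)
vs,us=np.nonzero(k);print("post",k.sum(),q[k].mean(0) if k.any() else None, us.mean() if k.any() else 0,vs.mean() if k.any() else 0)
cv2.imwrite("pics/top2.png",cv2.resize(p[70:190,210:340],(780,600),interpolation=cv2.INTER_CUBIC)[...,::-1])
```

```text
17.85 [ 0.4764647  -0.26823537  0.1991968 ] [179.66757802  -0.68015195   3.96012258] [-18.2386046    6.61804064  48.63475628 101.15497183  -5.27943281
  73.77355308 -54.42243279]
0.41 [0.0152 0.0177] -0.2681
0.43 [0.0149 0.0179] -0.2671
0.45 [0.0143 0.0177] -0.2655
0.47 [0.0148 0.0179] -0.2639
0.49 [0.0145 0.0175] -0.2628
0.51 [0.0086 0.0104] -0.2613
0.53 [0.0088 0.0101] -0.2599
0.55 [0.0085 0.01  ] -0.2587
0.57 [0.0088 0.0099] -0.2575
post 32 [-0.03689584 -0.02601822  0.13379929] 292.90625 134.4375
```

View pics/top2.png

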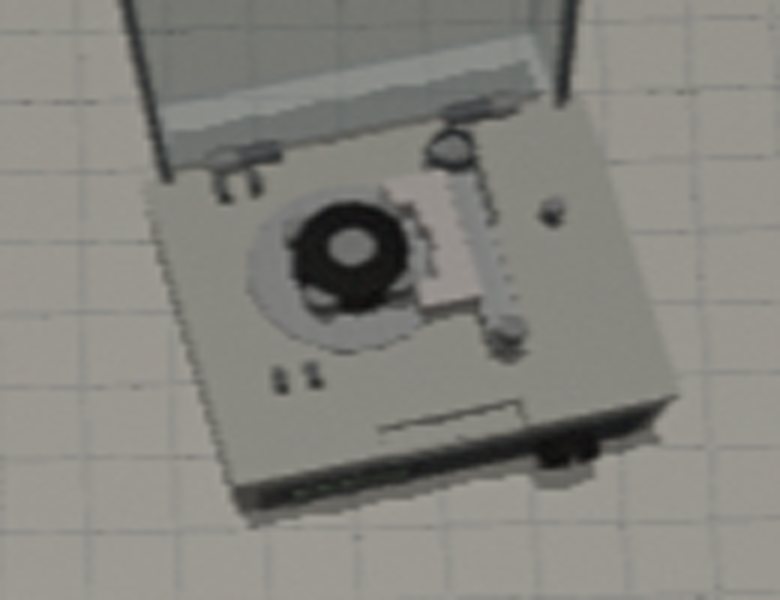

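The spatula lies flat again and the guard stands open. The thumb post shows at about (505,335) in this crop, at pump (−0.04, −0.03). I'll go above it and measure from there.

Run:
```python
from h import *
plan([(P(-.06,-.03,.20),(180,0,12.6))])
```

```text
-> ((np.float64(0.6326), np.float64(-0.0848), 0.2), (180, 0, 12.6))
  x2 [0.571, -0.566, -0.021, 0.0002, -0.0003, -0.0159]
  x2 [0.599, -0.536, -0.022, 0.0003, -0.0003, -0.016]
  x2 [0.625, -0.506, -0.021, 0.0002, -0.0003, -0.0159]
```

Request:
jog_arm([
  [[0.28,-0.28,0,0,0,-0.008,0.6],[0.57,-0.566,0,0,0,-0.016,0.6]],
])

```text
time_s: 18.15
tool_pos: [0.5246, -0.2055, 0.1908]
tool_rot: [180.0, 0.1, 6.7]
force: [0.8, -0.1, 0.0]
grip_width: 0.0368
grasp_force: 0.0
```

Request:
jog_arm([
  [[0.3,-0.27,0,0,0,-0.008,0.6],[0.6,-0.536,0,0,0,-0.016,0.6]],
])

```text
time_s: 18.35
tool_pos: [0.5785, -0.1433, 0.1899]
tool_rot: [180.0, 0.2, 9.8]
force: [0.5, -0.2, 0.5]
grip_width: 0.0349
grasp_force: 0.0
```

Request:
jog_arm([
  [[0.31,-0.25,0,0,0,-0.008,0.6],[0.625,-0.506,0,0,0,-0.016,0.6],[0.625,-0.506,0,0,0,-0.016,0.6],[0.625,-0.506,0,0,0,-0.016,0.6],[0.625,-0.506,0,0,0,-0.016,0.6]],
])

```text
time_s: 18.85
tool_pos: [0.6305, -0.0861, 0.1906]
tool_rot: [179.9, 0.2, 12.5]
force: [-0.2, 0.2, -0.4]
grip_width: 0.0345
grasp_force: 0.0
```

Run:
```python
from h import *
from h import _c,_s
o=env.get_obs();T=(o["tool_pos"],o["tool_rot"]);print(o["time_s"],*T,o["grip_width"])
p,d=env.read_camera("wrist");c=cloud("wrist",p,d,T)
q=(c-np.array(P(0,0,0)))@np.array([[_c,-_s,0],[_s,_c,0],[0,0,1]])
k=(d>.03)&(abs(q[...,0]+.04)<.02)&(abs(q[...,1]+.03)<.02)&(q[...,2]>.125)&(q[...,2]<.15);b=q[k]
print(len(b))
if len(b): print("post top pump",b.min(0),b.max(0),np.median(b,0))
k2=k&(q[...,2]>.136)
if k2.any(): print("top face",q[k2].min(0),q[k2].max(0),"world",c[k2].mean(0))
cv2.imwrite("pics/w3.png",p[...,::-1])
```

```text
18.85 [ 0.63048459 -0.08611038  0.19063351] [1.79877247e+02 1.76007545e-01 1.24940093e+01] 0.034495054839531865
179
post top pump [-0.04567178 -0.03376736  0.12542548] [-0.03370794 -0.02219872  0.14094522] [-0.03839066 -0.02756917  0.13877041]
top face [-0.04567178 -0.03363836  0.13613179] [-0.03408925 -0.02231137  0.14094522] world [ 0.65207862 -0.07829863  0.13893618]
```

View pics/w3.png

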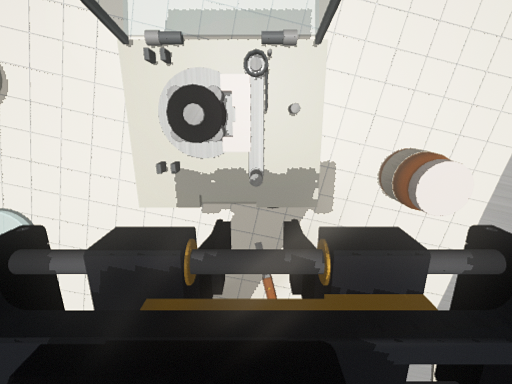

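The post shows at (256,178), with its top at z = 0.139 and world position (0.652, −0.0785). That agrees with the geometry. Next I'll move over it, descend and grip.

Run:
```python
from h import *
plan([((.652,-.079,.145),(180,0,12.6)),((.652,-.079,.111),(180,0,12.6))])
```

```text
-> ((0.652, -0.079, 0.145), (180, 0, 12.6))
  x2 [0.226, -0.027, 0.461, 0.0006, 0.0007, -0.0008]
-> ((0.652, -0.079, 0.111), (180, 0, 12.6))
  x1 [0.0, -0.0, 0.34, 0.0, -0.0, 0.0]
```

Request:
jog_arm([
  [[0.226,-0.027,0.1,0,0,0,0.6],[0.226,-0.027,0.46,0,0,0,0.6],[0.226,-0.027,0.46,0,0,0,0.6],[0.226,-0.027,0.46,0,0,0,0.6],[0.226,-0.027,0.46,0,0,0,0.6]],
])

```text
time_s: 19.4
tool_pos: [0.6537, -0.0783, 0.1479]
tool_rot: [179.9, -0.1, 12.5]
force: [0.0, -0.2, -0.4]
grip_width: 0.0347
grasp_force: 0.0
```

Run:
```python
from h import *
o=env.get_obs();print(o["time_s"],o["tool_pos"],o["tool_rot"])
plan([((.652,-.079,.111),(180,0,12.6))])
```

```text
19.4 [ 0.65367055 -0.07828302  0.14788279] [ 1.79859971e+02 -1.08320158e-01  1.25280321e+01]
-> ((0.652, -0.079, 0.111), (180, 0, 12.6))
  x1 [-0.019, 0.002, 0.369, 0.0008, -0.0006, -0.0004]
```

Request:
jog_arm([
  [[-0.01,0,0.15,0,0,0,0.6],[-0.01,0,0.35,0,0,0,0.6],[-0.01,0,0.35,0,0,0,0.6],[-0.01,0,0.35,0,0,0,0.6],[-0.01,0,0.35,0,0,0,0.6]],
])

```text
time_s: 19.9
tool_pos: [0.653, -0.0775, 0.1121]
tool_rot: [179.9, -0.1, 12.6]
force: [-0.5, 0.0, -0.2]
grip_width: 0.0347
grasp_force: 0.0
```

Request:
jog_arm([
  [[0,0,0,0,0,0,0.8],[0,0,0,0,0,0,1],[0,0,0,0,0,0,1],[0,0,0,0,0,0,1],[0,0,0,0,0,0,1]],
], grip_force=40)

```text
time_s: 20.4
tool_pos: [0.6532, -0.0802, 0.1115]
tool_rot: [179.7, -0.1, 12.5]
force: [2.2, -4.5, -0.8]
grip_width: 0.0105
grasp_force: 40.0
```

Request:
jog_arm([
  [[0.006,0.104,0,0,0,-0.035,1],[0.023,0.207,0,0,0,-0.07,1],[0.051,0.308,0,0,0,-0.105,1],[0.09,0.405,0,0,0,-0.14,1],[0.116,0.455,0,0,0,-0.159,1]],
])

```text
time_s: 20.9
tool_pos: [0.6723, -0.1195, 0.1114]
tool_rot: [-179.9, 0.1, 41.4]
force: [-4.3, 1.7, 4.3]
grip_width: 0.0106
grasp_force: 40.0
```

Request:
jog_arm([
  [[0,0,0,0,0,0,1],[0,0,0,0,0,0,1]],
])

```text
time_s: 21.1
tool_pos: [0.6723, -0.1195, 0.1114]
tool_rot: [-180.0, 0.2, 41.1]
force: [-5.4, 0.8, 5.4]
grip_width: 0.0108
grasp_force: 40.0
```

```bash
cat > pa.py <<'E'
from h import *
from h import _c,_s
o=env.get_obs();t=np.array(o["tool_pos"]);print(o["time_s"],t,o["tool_rot"],o["force"],o["grip_width"])
q=(t-np.array(P(0,0,0)))@np.array([[_c,-_s,0],[_s,_c,0],[0,0,1]]);v=q[:2]-[.055,-.03]
print(q,"r",np.hypot(*v),"theta",np.arctan2(-v[1],-v[0]))
E
python3 pa.py
```

```text
21.1 [ 0.67225876 -0.1194713   0.11140141] [-1.79965072e+02  1.57448120e-01  4.10933825e+01] [-5.42867516  0.77651475  5.41417484] 0.010838857550756758
[-0.02885661 -0.07252302  0.11140141] r 0.09402200420346224 theta 0.46930513407234764
```

Request:
jog_arm([
  [[-0.005,0.02,0,0,0,-0.006,1],[-0.005,0.04,0,0,0,-0.012,1],[-0.005,0.06,0,0,0,-0.016,1],[-0.005,0.06,0,0,0,-0.016,1]],
])

```text
time_s: 21.5
tool_pos: [0.6758, -0.1236, 0.1114]
tool_rot: [-179.9, 0.1, 44.0]
force: [-6.0, 1.2, 5.2]
grip_width: 0.0106
grasp_force: 40.0
```

```bash
python3 pa.py
```

```text
21.5 [ 0.67583021 -0.12362865  0.11136341] [-1.79932217e+02  1.38794797e-01  4.40261169e+01] [-6.01703056  1.2433852   5.20635656] 0.010564502878963308
[-0.02627807 -0.07735933  0.11136341] r 0.09406928479642183 theta 0.5275888844107959
```

Not at the stop yet, since the force has not jumped.

Request:
jog_arm([
  [[0,0.015,0,0,0,0,1],[0,0.03,0,0,0,0,1],[0,0.03,0,0,0,0,1]],
])

```text
time_s: 21.8
tool_pos: [0.6776, -0.1254, 0.1114]
tool_rot: [-179.9, 0.2, 44.0]
force: [-5.6, 1.4, 5.8]
grip_width: 0.0106
grasp_force: 40.0
```

Request:
jog_arm([
  [[0,0.015,0,0,0,0,1],[0,0.02,0,0,0,0,1],[0,0.02,0,0,0,0,1]],
])

```text
time_s: 22.1
tool_pos: [0.6777, -0.1256, 0.1113]
tool_rot: [-179.7, 0.2, 44.1]
force: [-10.7, 4.0, 8.4]
grip_width: 0.0107
grasp_force: 40.0
```

```bash
python3 pa.py
```

```text
22.1 [ 0.67771175 -0.12557283  0.11129162] [-179.68132594    0.20056565   44.07313774] [-10.73449447   4.04542886   8.37019209] 0.010734061355662792
[-0.02486595 -0.07966713  0.11129162] r 0.09404995722260269 theta 0.5563534404876787
```

It has met the stop: the motion ended at 0.556 rad and the force jumped. I'll hold a moment and check the whole scene.

Request:
jog_arm([
  [[0,0.005,0,0,0,0,1],[0,0.005,0,0,0,0,1],[0,0.005,0,0,0,0,1],[0,0.005,0,0,0,0,1],[0,0.005,0,0,0,0,1]],
])

```text
time_s: 22.6
tool_pos: [0.6777, -0.1256, 0.1113]
tool_rot: [-179.6, 0.2, 44.1]
force: [-10.5, 4.6, 8.4]
grip_width: 0.0106
grasp_force: 40.0
```

```bash
python3 pa.py; python3 ga.py f
```

```text
22.6 [ 0.67770265 -0.12561142  0.11126774] [-179.63167063    0.20922361   44.08396584] [-10.48588996   4.64477169   8.36836157] 0.010607695570503181
[-0.02488325 -0.07970281  0.11126774] r 0.0940834839388547 theta 0.5565783484417814
22.6 [ 0.6777 -0.1256  0.1113] [-179.63    0.21   44.08] [-10.5   4.6   8.4] 0.010607695570503181
scene guard deg (np.int64(1554), np.float64(102.25), 3639)
top guard deg (np.int64(1085), np.float64(100.50000000000001), 3183)
```

View pics/f_scene.png

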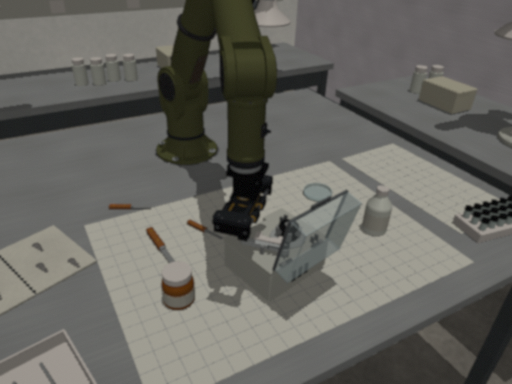

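The guard stands open (its top edge is near (330,205)). The spatula lies flat at (157,240), the jar, bottle and dish are where they were, and the gripper holds the post at the stop. I'm handing the job in.

```bash
python3 -c "
from cell import env
print(env.sign_off())"
```

```text
the job is handed in; nothing more can be done
None
```

I levered the guard open to its stop, laid the spatula flat on the bench, and handed the job in at about 23 s with the gripper still holding the pressure arm at its stop (about 0.556 rad measured, 0.55 given); bottle, jar and dish were not touched.

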